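# Set the long bar magnet in the sloping rest

### The job

Pick up the longer of the two steel bar magnets and lay it in the sloping aluminium rest, flat in both forks with its lower end down at the foot stop, so that it can be taken again at that angle. Either end may be uppermost. Let go of it and leave the shorter bar magnet and the horseshoe magnet where they are.

Things in the scene. Friction and masses are not known exactly. Their poses are not given: they have to be found in the camera images.
- long_bar: Longer bar magnet: steel, 160 x 20 x 12 mm, about 0.3 kg, one end red for 22 mm. Lies flat on the drawer's grey ribbed rubber (top 12 mm above the work surface), left or right of the sloping rest. Origin at its centre; x along its length to the red end, y across its 20 mm width, z up at the start. Drawer walls are 45 mm high.
- cradle_seat (a point): Centre of the long bar when seated in the fixed aluminium rest. x: 25 deg up the slope, towards the robot; y level across; z square to the slope. In mm along x: foot stop -80 (top z 10), low fork -80 to -56, high fork 43 to 57, both bearing at z -6. Cheeks 32 apart, flared, top z 22. Between forks the bar's sides are free for fingers; a 10 wide spine is below z -16, the base 54 below.
- short_bar: Shorter bar magnet, a bystander: same steel bar with one red end, but 100 x 20 x 12 mm, flat on the rubber on the other side of the rest from the long bar. Origin at its centre; x along its length.
- horseshoe: Chrome horseshoe magnet, a bystander: lies flat on the rubber beyond the rest, 80 mm long, 70 mm wide, 12 mm thick. Origin on its underside, between the legs; x to its round end. A blue compass and three iron rings lie in the drawer's far corners.
Mind the look-alikes: they are no part of the job. What is shaped like the long_bar but pink or purple is not meant.

How it is judged (in metres and radians):
At the end, for the whole second after the job is handed in: The long bar rests released and still in the sloping rest: its centre within 18 mm of the seat point, its length within 10 degrees of the slope's direction (either end up) and its flat side within 10 degrees of the slope (distance between long_bar and cradle_seat below 0.018 m and angle between the x axis of long_bar and the x axis of cradle_seat, either way round below 0.175 rad and angle between the z axis of long_bar and the z axis of cradle_seat, either way round below 0.175 rad and linear speed of long_bar below 0.02 m/s and angular speed of long_bar below 0.2 rad/s); the robot touches nothing.
It fails at once if the shorter bar magnet is moved more than 30 mm (distance of short_bar from where it was at the start of the episode above 0.03 m).
It fails at once if the horseshoe magnet is moved more than 30 mm (distance of horseshoe from where it was at the start of the episode above 0.03 m).
It also fails if it takes over 40 s, if anything falls off the work surface, if the arm or the gripper's body presses on something with over 40 N, if the wrist force passes 120 N, or if a joint passes its speed limit or range.

### The arm

A 7-joint arm with a two-finger parallel gripper is mounted at the origin on the work surface. World frame = base frame: x ahead of the robot, y to its left, z up, the work surface at z = 0. Lengths are in m, angles in degrees, forces in N, time in s.
With the tool pointing down it reaches from about 0.425 to 0.925 m from the base axis. Payload 6.8 kg.
Tool frame: the origin (TCP) lies on the centre line of the jaws, within the pads' length; the fingertips stand 17 mm ahead of it and the grasp point (between the pads) lies 2 mm behind it; z points along the fingers, y is the line along which they close (so a half turn about z gives the same grasp; the last joint's range is limited). The gripper opens to 85 mm and grips with 20 to 120 N. Pads are 22 mm wide; open, the fingers measure 114 mm over their backs; the gripper's body (76 mm by 85 mm) begins 54 mm behind the grasp point. The pads swing forward as they close: fully open they stand 13 mm farther back than shut.
Start: joints at [57.748, 27.33, 1.283, 89.118, -0.659, 63.558, -4.761], TCP at [0.297, -0.606, 0.248] pointing down, gripper open.
Joint ranges: [-169.35, 169.35], [-19.33, 120.38], [-80.79, 83.38], [13.8, 139.57], [-78.32, 258.32], [9.67, 109.79], [-169.56, 169.56]. Speed limits (degrees/s): [136.94, 136.94, 180, 180, 180, 180, 180].

### API

Orientations are given as a 3x3 rotation matrix whose columns are the frame's x, y, z axes.
In Python, from station import * gives the robot as it stands.
- The arm moves only by the tool move_arm, never from a script. Its argument "increments" is a list of rows, each an object with "translation": the shift along the world's x, y, z scaled (see below), a list of three; "spin": the turn about the world's z scaled (see below); "grip": the opening, from 0 (shut) to 1 (fully open). In form: [{"translation": [x, y, z], "spin": spin, "grip": grip}, ...]. A call has 1 to 10 rows; each row is the pose to reach, as a shift and turn from the pose commanded when the call began; what a row does not reach only later rows make up. The controller multiplies each number of a shift by 200 mm and each number of a turn by 0.5 rad. A row lasts 1/12 s, in which the tool goes at most 41.7 mm and 7.16 degrees, less where a joint would pass 70% of its speed; a pose out of reach is approached as far as the arm can. A call with a number of a shift or a turn outside -1 to 1 is refused whole. A call with a gripper value outside its range is refused whole. The fingers move at their own pace and stop on an object; "newtons" is the grip in N (left out, the last holds). Time passes only in rows, so rows that repeat a pose let the fingers close. It gives the time, the measured TCP pose, the force, the opening and the grip force at its end, in the units of the state.
- state(): the state, without advancing time (a new reading comes with each control period).
- camera(name): name is "scene" or "top" or "wrist"; returns a dict with "frame" (384x512x3 uint8, red, green, blue), "fx", "fy", "cx", "cy" (pixels), "rvec" (rotation vector, rad) and "tvec" (3), from world to camera coordinates, as OpenCV has them; the wrist camera has in their place "tool_from_camera" (4x4, takes a point from camera to tool coordinates, whose origin is the TCP and whose axes are the flange's). Camera axes: x right, y down, z forward; pixel columns grow to the right and rows downward; lengths in m; the calibration is good to about 2 mm. A picture is of the moment at which its call begins: read the wrist's pose just before it. There is no depth.
- close_job(): hands the job in; it is judged then, once.
The state is a dict: "clock": time; "joints": joint angles; "qvel": joint speeds; "joint_torque": joint torques, N m; "ee_pos": TCP position; "eef_rot": TCP orientation; "ft_force": force on the tool from outside, world axes, zero at the start; "wrist_torque": the same for the moment, N m; "opening": finger opening in m; "gripper_force": force on a finger pad.
Only numpy, scipy, OpenCV 4.12 (cv2) and the standard library are available. Lean on these libraries where they do the work, as an engineer would, in place of code of your own. Each camera call takes 0.05 s, during which the arm holds its last target. There are 200 camera calls.

## Working session

There is one attempt and no reset: what is moved stays moved. The work goes in short steps, Python scripts to look and compute and a tool call to move; the robot and the scene stay as the last step left them, time stands still between calls to the robot, and variables do not carry over. Pictures are saved under pics/ and viewed, at most 10 in all, crops included, and the job is handed in when it is done.

Besides the shell and the picture viewer there is one more tool, called after "Emit:" as name([rows], argument=value, ...), one row to a line, values as JSON. move_arm: Moves the arm, as the interface text tells. Its arguments: {"type":"object","properties":{"increments":{"type":"array","items":{"type":"object","properties":{"translation":{"type":"array","items":{"type":"number","minimum":-1,"maximum":1}},"spin":{"type":"number","minimum":-1,"maximum":1},"grip":{"type":"number"}}}},"newtons":{"type":"number"}},"required":["increments"]}

```bash
mkdir -p pics; ls; python3 - <<'E'
from station import *
import cv2,numpy as np
s=state();print(s['clock'],s['ee_pos'],s['eef_rot'],s['opening'])
a=[]
for n in("scene","top"):
    c=camera(n);np.savez(f"{n}.npz",**c);cv2.imwrite(f"pics/{n}.png",c["frame"][...,::-1]);print(n,c["fx"],-cv2.Rodrigues(np.array(c["rvec"],float))[0].T@np.array(c["tvec"]).ravel())
E
```

```text
pics
0.0 [ 0.29623812 -0.605901    0.24733106] [[ 8.98352104e-01  4.39275110e-01 -9.35796834e-04]
 [ 4.39276077e-01 -8.98350791e-01  1.54437232e-03]
 [-1.62269504e-04 -1.79846329e-03 -9.99998370e-01]] 0.0854402259205635
scene 417.4478672035263 [1.14428001 0.61183096 1.16540186]
top 377.30053463155855 [ 0.37673884 -0.17401165  1.16864634]
```

View pics/top.png

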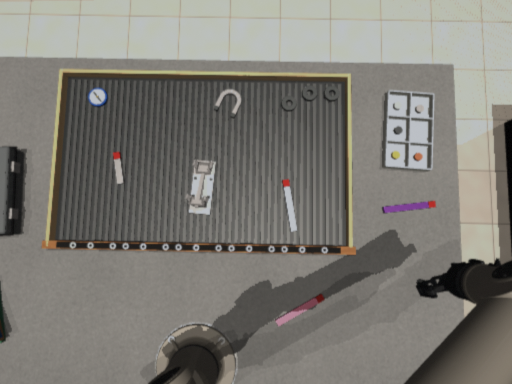

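View pics/scene.png

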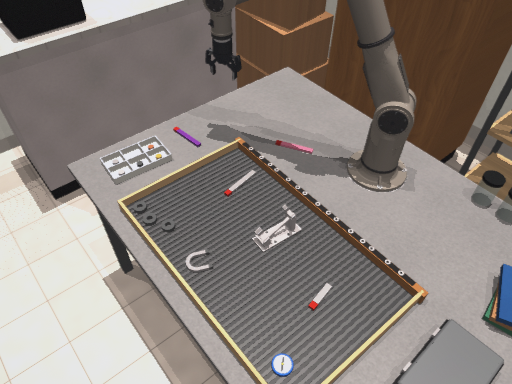

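The grey bars with a red end are at top-view (290,205) and (118,168); the first is clearly longer. Pink (300,310) and purple (409,207) are outside the drawer and the wrong colour. I'll confirm with an enlarged crop and measure.

```bash
cat > h.py <<'E'
import cv2,numpy as np
def load(n): return dict(np.load(n+".npz"))
def ray(c,uv,z):
    R=cv2.Rodrigues(np.array(c["rvec"],float))[0];t=np.array(c["tvec"],float).ravel()
    d=R.T@np.array([(uv[0]-c["cx"])/c["fx"],(uv[1]-c["cy"])/c["fy"],1]);o=-R.T@t
    return o+d*(z-o[2])/d[2]
def pix(c,P): return cv2.projectPoints(np.array(P,float).reshape(-1,3),np.array(c["rvec"],float),np.array(c["tvec"],float),np.array([[c["fx"],0,c["cx"]],[0,c["fy"],c["cy"]],[0,0,1]],float),None)[0].reshape(-1,2)
E
python3 - <<'E'
from h import *
c=load("top");f=c["frame"];hsv=cv2.cvtColor(f,cv2.COLOR_RGB2HSV)
# bars: bright/unsaturated or red within drawer
m=((f.max(2)>150)|((hsv[...,1]>130)&(f[...,0]>110))).astype(np.uint8);m[:80]=0;m[238:]=0;m[:,:75]=0;m[:,345:]=0
for k in cv2.findContours(m,0,1)[0]:
    if cv2.contourArea(k)<40:continue
    r=cv2.minAreaRect(k);b=cv2.boxPoints(r);W=np.array([ray(c,p,.024)for p in b])
    print(np.round(r[0]),"centre",ray(c,r[0],.024).round(4),"sides",np.linalg.norm(W[1]-W[0]).round(3),np.linalg.norm(W[2]-W[1]).round(3),"corners",W[:,:2].round(3).tolist())
a=cv2.resize(f[150:225,170:245],(600,600),interpolation=2)
d=cv2.resize(f[170:240,272:307],(200,400),interpolation=2)
o=np.zeros((600,800,3),np.uint8);o[:,:600]=a;o[:400,600:]=d
cv2.imwrite("pics/crop.png",o[...,::-1])
s=load("scene")["frame"];cv2.imwrite("pics/crop2.png",cv2.resize(s[195:260,240:315],(750,600),interpolation=2)[...,::-1])
E
```

```text
[290. 205.] centre [ 0.4778 -0.2721  0.024 ] sides 0.019 0.159 corners [[0.555, -0.249], [0.558, -0.267], [0.402, -0.295], [0.399, -0.277]]
[197. 186.] centre [0.531  0.0126 0.024 ] sides 0.107 0.032 corners [[0.479, 0.033], [0.586, 0.025], [0.583, -0.008], [0.476, 0.001]]
[202. 168.] centre [ 0.5867 -0.0031  0.024 ] sides 0.028 0.019 corners [[0.596, 0.011], [0.596, -0.017], [0.578, -0.017], [0.577, 0.01]]
[202. 187.] centre [ 0.5272 -0.0031  0.024 ] sides 0.163 0.065 corners [[0.45, 0.034], [0.612, 0.023], [0.606, -0.041], [0.444, -0.029]]
[118. 167.] centre [0.5847 0.2588 0.024 ] sides 0.02 0.097 corners [[0.631, 0.278], [0.634, 0.258], [0.539, 0.24], [0.536, 0.259]]
[229. 100.] centre [ 0.8063 -0.0797  0.024 ] sides 0.066 0.067 corners [[0.791, -0.036], [0.852, -0.063], [0.822, -0.123], [0.762, -0.096]]
[97. 96.] centre [0.8104 0.3381 0.024 ] sides 0.051 0.052 corners [[0.836, 0.365], [0.837, 0.315], [0.785, 0.311], [0.784, 0.362]]
```

View pics/crop.png

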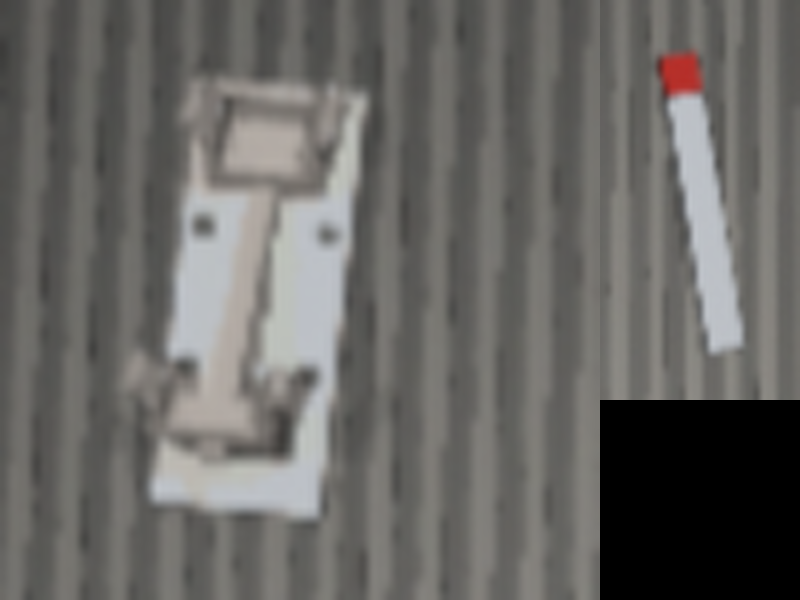

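View pics/crop2.png

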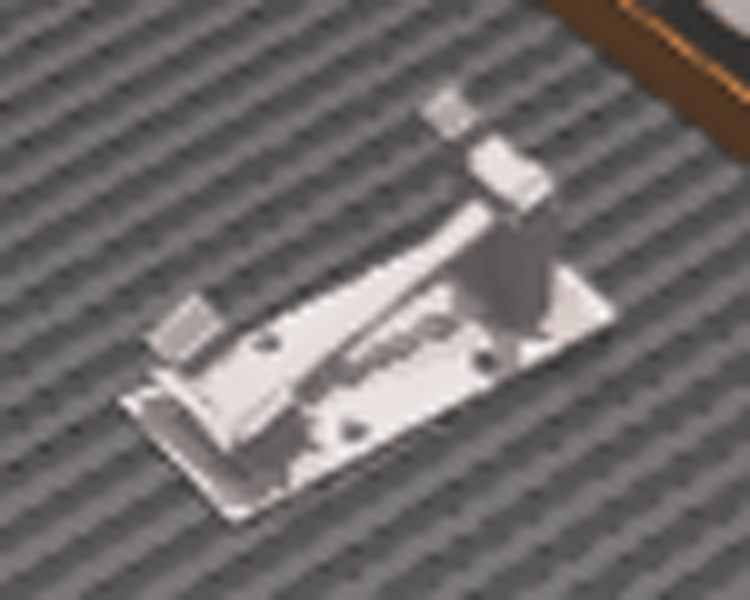

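The long bar (160 x 19 mm, grey with a red end) is at top px (290,205). The rest is at (202,187), with its high fork towards the robot (crop (215,430)) and the foot at crop (265,90). Next I'll estimate the rest's pose from the base corners and a two-view triangulation.

```bash
python3 - <<'E'
from h import *
from station import *
t=load("top");s=load("scene")
T=lambda p:(170+p[0]/8-.5+.06,150+p[1]/8-.5+.06); S=lambda p:(240+p[0]/10-.45,195+p[1]/(600/65)-.45)
B=np.array([ray(t,T(p),.016) for p in[(150,500),(318,518),(368,95),(190,78)]]);print(B.round(4))
e=B[1]-B[2];print("yaw up-slope dir",np.degrees(np.arctan2(e[1],e[0])))
def tri(a,b):
    P=[]
    for c in(t,s):
        R=cv2.Rodrigues(c["rvec"].astype(float))[0];K=np.array([[c["fx"],0,c["cx"]],[0,c["fy"],c["cy"]],[0,0,1]]);P.append(K@np.c_[R,c["tvec"].ravel()])
    X=cv2.triangulatePoints(P[0],P[1],np.array(T(a)),np.array(S(b))).ravel();X=X[:3]/X[3]
    print(X.round(4),"err",np.linalg.norm(pix(t,X)-T(a)).round(2))
tri((150,500),(612,315)); tri((318,518),(530,215)); tri((368,95),(120,400)); tri((190,80),(238,520))
tri((155,385),(510,170)); tri((290,382),(450,112)); tri((330,110),(185,330))
tri((240,200),(0,0)) if 0 else None
w=camera("wrist");print(w["tool_from_camera"],w["fx"],w["cx"],w["cy"])
E
```

```text
[[ 0.4506  0.0366  0.016 ]
 [ 0.445  -0.0279  0.016 ]
 [ 0.6097 -0.0417  0.016 ]
 [ 0.615   0.0277  0.016 ]]
yaw up-slope dir 175.22101701992273
[0.4505 0.0361 0.0181] err 0.05
[ 0.4408 -0.0233  0.0134] err 2.01
[ 0.6085 -0.0411  0.0177] err 0.36
[0.6129 0.027  0.0214] err 0.12
[0.4871 0.0168 0.1124] err 1.07
[ 0.4844 -0.0244  0.1052] err 1.66
[ 0.5926 -0.0301  0.0584] err 1.19
[[ 5.69358219e-04 -9.64295324e-01 -2.64828632e-01  6.60372393e-02]
 [ 9.99999813e-01  4.90470261e-04  3.64008730e-04 -1.82284895e-03]
 [-2.21121349e-04 -2.64828790e-01  9.64295423e-01 -1.26410216e-01]
 [ 0.00000000e+00  0.00000000e+00  0.00000000e+00  1.00000000e+00]] 324.489868144789 254.96961611521994 194.8342732561574
```

Emit:
move_arm([
  {"translation": [0.5,0.95,0],"spin": -0.3,"grip": 1},
  {"translation": [0.5,0.95,0],"spin": -0.3,"grip": 1},
  {"translation": [0.5,0.95,0],"spin": -0.3,"grip": 1},
  {"translation": [0.5,0.95,0],"spin": -0.3,"grip": 1},
  {"translation": [0.5,0.95,0],"spin": -0.3,"grip": 1},
  {"translation": [0.5,0.95,0],"spin": -0.3,"grip": 1},
])

```text
clock: 0.65
ee_pos: [0.4014, -0.4085, 0.2481]
eef_rot: [[0.951, 0.31, 0.002], [0.31, -0.951, 0.004], [0.003, -0.003, -1.0]]
ft_force: [-0.2, 0.3, 0.7]
opening: 0.0852
gripper_force: 0.0
```

Emit:
move_arm([
  {"translation": [0.3,1,0],"spin": -0.4,"grip": 1},
  {"translation": [0.3,1,0],"spin": -0.4,"grip": 1},
  {"translation": [0.3,1,0],"spin": -0.4,"grip": 1},
  {"translation": [0.3,1,0],"spin": -0.4,"grip": 1},
  {"translation": [0.3,1,0],"spin": -0.4,"grip": 1},
  {"translation": [0.3,1,0],"spin": -0.4,"grip": 1},
])

```text
clock: 1.15
ee_pos: [0.4591, -0.2079, 0.2484]
eef_rot: [[0.993, 0.116, 0.001], [0.116, -0.993, 0.003], [0.002, -0.003, -1.0]]
ft_force: [0.0, 1.1, 0.4]
opening: 0.0854
gripper_force: 0.0
```

Emit:
move_arm([
  {"translation": [0.2,1,0],"spin": -0.38,"grip": 1},
  {"translation": [0.2,1,0],"spin": -0.38,"grip": 1},
  {"translation": [0.2,1,0],"spin": -0.38,"grip": 1},
  {"translation": [0.2,1,0],"spin": -0.38,"grip": 1},
  {"translation": [0.2,1,0],"spin": -0.38,"grip": 1},
  {"translation": [0.2,1,0],"spin": -0.38,"grip": 1},
  {"translation": [0.2,1,0],"spin": -0.38,"grip": 1},
])

```text
clock: 1.73
ee_pos: [0.4968, -0.0138, 0.2482]
eef_rot: [[0.997, -0.079, -0.0], [-0.079, -0.997, 0.001], [-0.0, -0.001, -1.0]]
ft_force: [-0.4, -0.2, 0.1]
opening: 0.0856
gripper_force: 0.0
```

```bash
cat >> h.py <<'E'
def wrist(name):
    from station import state,camera
    s=state();w=camera("wrist");M=np.eye(4);M[:3,:3]=s["eef_rot"];M[:3,3]=s["ee_pos"]
    I=np.linalg.inv(M@w["tool_from_camera"])
    d=dict(frame=w["frame"],fx=w["fx"],fy=w["fy"],cx=w["cx"],cy=w["cy"],rvec=cv2.Rodrigues(I[:3,:3])[0],tvec=I[:3,3])
    np.savez(name+".npz",**d);cv2.imwrite(f"pics/{name}.png",d["frame"][...,::-1]);R=np.array(s["eef_rot"])
    print(s["clock"],np.round(s["ee_pos"],4),"yaw",np.degrees(np.arctan2(R[1,0],R[0,0])).round(2),"open",s["opening"],s["ft_force"]);return d
E
python3 -c "
from h import *
d=wrist('w1');cv2.imwrite('pics/w1b.png',cv2.resize(d['frame'],(800,600),interpolation=2)[...,::-1])"
```

```text
1.7333 [ 0.4968 -0.0138  0.2482] yaw -4.55 open 0.085563616734698 [-0.37679708 -0.23248622  0.06356945]
```

View pics/w1b.png

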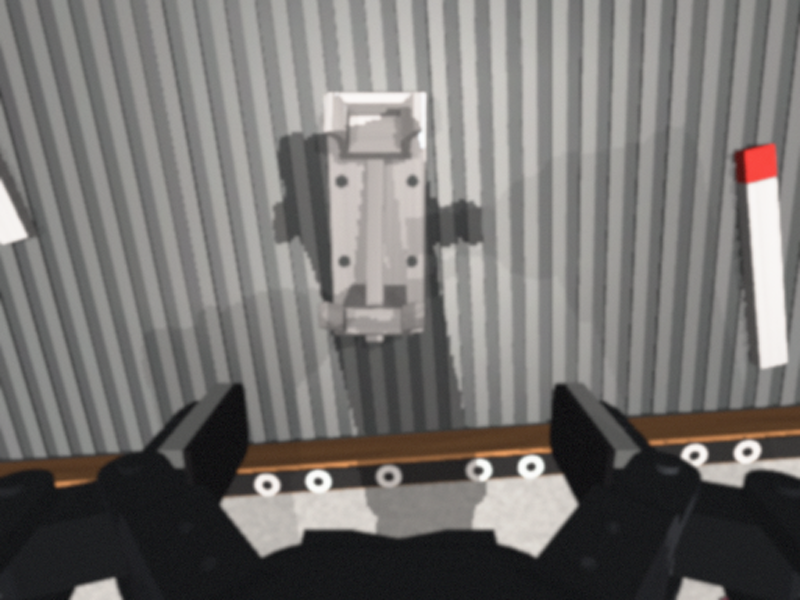

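The view shows the rest from straight above. The foot stop is at about (378,98), the spine runs (375,165)–(375,300) and the high fork is at (372,318). I'll cast rays to get the seat.

```bash
python3 - <<'E'
from h import *
d=load("w1");k=512/800
W=lambda p,z:ray(d,((p[0]+.5)*k-.5,(p[1]+.5)*k-.5),z)
zs=.068
def at(p,s,n):
    z=zs+s*.4226+n*.9063; X=W(p,z); h=s*.9063-n*.4226; u=np.array([np.cos(np.radians(175.2)),np.sin(np.radians(175.2))]); print(p,X.round(4),"seat est",(X[:2]-h*u).round(4))
at((375,160),-.056,-.016);at((375,290),.043,-.016)
at((374,305),.043,-.006);at((374,333),.057,-.006);at((378,155),-.056,-.006)
at((371,318),.050,.022)  # mid of cheek outer edges
for p in[(326,93),(427,93)]:print(W(p,.017).round(4))
print("bar",[W(p,.024).round(4) for p in[(736,150),(775,144),(787,364),(760,368)]])
E
```

```text
(375, 160) [ 0.5666 -0.0026  0.0298] seat est [0.5228 0.001 ]
(375, 290) [0.4895 0.0025 0.0717] seat est [ 0.5351 -0.0013]
(374, 305) [0.4825 0.0033 0.0807] seat est [ 5.239e-01 -1.000e-04]
(374, 333) [0.4668 0.0045 0.0867] seat est [ 0.5208 -0.    ]
(378, 155) [ 0.5694 -0.0052  0.0389] seat est [ 0.5214 -0.0012]
(371, 318) [0.4829 0.0036 0.1091] seat est [0.5188 0.0006]
[0.6115 0.0261 0.017 ]
[ 0.6062 -0.0399  0.017 ]
bar [array([ 0.5542, -0.241 ,  0.024 ]), array([ 0.556 , -0.2663,  0.024 ]), array([ 0.398 , -0.2933,  0.024 ]), array([ 0.3963, -0.2738,  0.024 ])]
```

Emit:
move_arm([
  {"translation": [-0.1,-1,0],"spin": 0.524,"grip": 1},
  {"translation": [-0.1,-1,0],"spin": 0.524,"grip": 1},
  {"translation": [-0.1,-1,0],"spin": 0.524,"grip": 1},
  {"translation": [-0.1,-1,0],"spin": 0.524,"grip": 1},
  {"translation": [-0.1,-1,0],"spin": 0.524,"grip": 1},
  {"translation": [-0.1,-1,0],"spin": 0.524,"grip": 0.8},
])

```text
clock: 2.28
ee_pos: [0.4729, -0.2275, 0.2482]
eef_rot: [[0.987, 0.162, -0.001], [0.162, -0.987, -0.004], [-0.002, 0.004, -1.0]]
ft_force: [-0.8, -0.1, 0.1]
opening: 0.0757
gripper_force: 0.0
```

Emit:
move_arm([
  {"translation": [0,-0.28,-0.5],"spin": 0,"grip": 0.7},
  {"translation": [0,-0.28,-0.5],"spin": 0,"grip": 0.7},
  {"translation": [0,-0.28,-0.5],"spin": 0,"grip": 0.7},
  {"translation": [0,-0.28,-0.5],"spin": 0,"grip": 0.7},
  {"translation": [0,-0.28,-0.5],"spin": 0,"grip": 0.7},
])

```text
clock: 2.7
ee_pos: [0.4742, -0.2741, 0.1469]
eef_rot: [[0.985, 0.171, -0.004], [0.171, -0.985, 0.001], [-0.004, -0.002, -1.0]]
ft_force: [0.5, 0.4, 0.6]
opening: 0.0597
gripper_force: 0.0
```

```bash
python3 - <<'E'
from h import *
d=wrist('w2');f=d['frame'];hsv=cv2.cvtColor(f,cv2.COLOR_RGB2HSV)
m=((f.min(2)>165)|((hsv[...,1]>130)&(f[...,0]>110))).astype(np.uint8);m=cv2.morphologyEx(m,cv2.MORPH_OPEN,np.ones((3,3)))
for k in cv2.findContours(m,0,1)[0]:
    if cv2.contourArea(k)<600:continue
    r=cv2.minAreaRect(k);W=np.array([ray(d,p,.024)for p in cv2.boxPoints(r)])
    print(np.round(r[0]),ray(d,r[0],.024).round(4),W[:,:2].round(4).tolist())
cv2.imwrite('pics/w2b.png',f[...,::-1])
E
```

```text
2.7 [ 0.4742 -0.2741  0.1469] yaw 9.87 open 0.0597041745361247 [0.53770645 0.38981411 0.62255548]
[250. 248.] [ 0.4242 -0.2766  0.024 ] [[0.3692, -0.2622], [0.4736, -0.2603], [0.4742, -0.2897], [0.3693, -0.2948]]
[283. 246.] [ 0.4314 -0.3038  0.024 ] [[0.3698, -0.2978], [0.487, -0.2992], [0.4865, -0.3091], [0.369, -0.3089]]
[307. 245.] [ 0.4352 -0.3229  0.024 ] [[0.372, -0.3176], [0.4921, -0.3184], [0.4915, -0.3276], [0.3711, -0.3279]]
[484. 242.] [ 0.4629 -0.4674  0.024 ] [[0.5303, -0.4203], [0.5374, -0.4611], [0.3839, -0.5227], [0.3755, -0.4748]]
[252. 153.] [ 0.5031 -0.2648  0.024 ] [[0.5309, -0.2505], [0.5341, -0.2689], [0.4734, -0.2799], [0.4699, -0.2604]]
[ 54. 136.] [ 0.4899 -0.1145  0.024 ] [[0.5273, -0.111], [0.5284, -0.1174], [0.4492, -0.1183], [0.448, -0.1113]]
[480.  74.] [ 0.5876 -0.4175  0.024 ] [[0.5335, -0.4135], [0.6366, -0.4141], [0.6358, -0.4211], [0.5324, -0.4214]]
[455.  68.] [ 0.5885 -0.3987  0.024 ] [[0.539, -0.3944], [0.6338, -0.3947], [0.6331, -0.4025], [0.5379, -0.403]]
[416. 113.] [ 0.5533 -0.38    0.024 ] [[0.4615, -0.3753], [0.6305, -0.3757], [0.6299, -0.
[... 807 characters left out ...]
[0.562, -0.2523]]
[219.  26.] [ 0.5862 -0.2277  0.024 ] [[0.5681, -0.2226], [0.6031, -0.2229], [0.6036, -0.2326], [0.5686, -0.2328]]
[189.  50.] [ 0.5676 -0.209   0.024 ] [[0.5323, -0.2043], [0.5997, -0.2046], [0.6003, -0.2134], [0.5329, -0.2137]]
[159.  83.] [ 0.5415 -0.1899  0.024 ] [[0.4782, -0.1847], [0.5962, -0.1856], [0.597, -0.1945], [0.4789, -0.1948]]
[132.  89.] [ 0.5339 -0.171   0.024 ] [[0.4651, -0.1661], [0.5928, -0.1669], [0.5937, -0.1754], [0.4661, -0.1757]]
[106.  86.] [ 0.5331 -0.1522  0.024 ] [[0.4676, -0.1476], [0.5893, -0.1483], [0.5904, -0.1562], [0.4687, -0.1567]]
[80. 83.] [ 0.5319 -0.1331  0.024 ] [[0.469, -0.1288], [0.586, -0.1296], [0.587, -0.1369], [0.4702, -0.137]]
```

View pics/w2b.png

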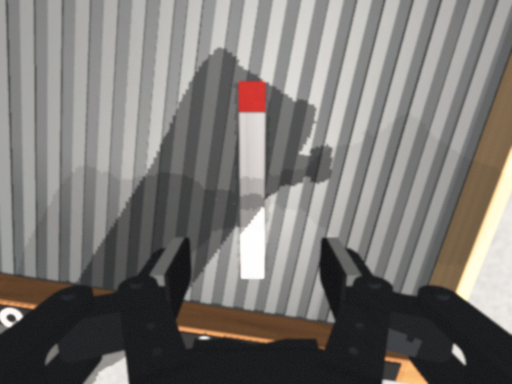

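The bar runs from (252,81) at the red end to (253,279). It sits midway between the fingers and lines up with them, so I'll descend.

Emit:
move_arm([
  {"translation": [0.01,0.02,-0.2],"spin": 0,"grip": 0.7},
  {"translation": [0.01,0.02,-0.4],"spin": 0,"grip": 0.7},
  {"translation": [0.01,0.02,-0.5],"spin": 0,"grip": 0.7},
  {"translation": [0.01,0.02,-0.57],"spin": 0,"grip": 0.7},
  {"translation": [0.01,0.02,-0.57],"spin": 0,"grip": 0.7},
  {"translation": [0.01,0.02,-0.57],"spin": 0,"grip": 0.7},
])

```text
clock: 3.25
ee_pos: [0.4796, -0.2681, 0.0356]
eef_rot: [[0.984, 0.177, 0.001], [0.177, -0.984, -0.0], [0.001, 0.001, -1.0]]
ft_force: [0.6, -0.3, -0.5]
opening: 0.0599
gripper_force: 0.0
```

Emit:
move_arm([
  {"translation": [0,0,0],"spin": 0,"grip": 0.3},
  {"translation": [0,0,0],"spin": 0,"grip": 0.3},
  {"translation": [0,0,0],"spin": 0,"grip": 0.3},
  {"translation": [0,0,0],"spin": 0,"grip": 0.3},
], newtons=40)

```text
clock: 3.58
ee_pos: [0.4792, -0.2687, 0.0355]
eef_rot: [[0.984, 0.176, 0.002], [0.176, -0.984, -0.001], [0.002, 0.001, -1.0]]
ft_force: [-0.2, -0.1, 0.1]
opening: 0.0257
gripper_force: 0.0
```

Emit:
move_arm([
  {"translation": [-0.01,0,-0.02],"spin": 0,"grip": 0.3},
  {"translation": [-0.01,0,-0.02],"spin": 0,"grip": 0.3},
  {"translation": [-0.01,0,-0.02],"spin": 0,"grip": 0},
  {"translation": [-0.01,0,-0.02],"spin": 0,"grip": 0},
  {"translation": [-0.01,0,-0.02],"spin": 0,"grip": 0},
  {"translation": [-0.01,0,-0.02],"spin": 0,"grip": 0},
])

```text
clock: 4.08
ee_pos: [0.4762, -0.2687, 0.0303]
eef_rot: [[0.984, 0.175, -0.0], [0.175, -0.984, -0.0], [-0.001, 0.0, -1.0]]
ft_force: [-1.9, -0.8, 2.1]
opening: 0.0187
gripper_force: 39.7
```

Emit:
move_arm([
  {"translation": [0,0,0.1],"spin": 0,"grip": 0},
  {"translation": [0,0,0.3],"spin": 0,"grip": 0},
  {"translation": [0,0,0.5],"spin": 0,"grip": 0},
  {"translation": [0,0,0.65],"spin": 0,"grip": 0},
  {"translation": [0.02,0.1,0.65],"spin": -0.1,"grip": 0},
  {"translation": [0.07,0.3,0.65],"spin": -0.2,"grip": 0},
  {"translation": [0.1,0.5,0.65],"spin": -0.35,"grip": 0},
  {"translation": [0.15,0.7,0.65],"spin": -0.45,"grip": 0},
  {"translation": [0.2,0.9,0.65],"spin": -0.52,"grip": 0},
  {"translation": [0.2,1,0.65],"spin": -0.52,"grip": 0},
])

```text
clock: 4.92
ee_pos: [0.5179, -0.0617, 0.1601]
eef_rot: [[0.997, -0.079, 0.001], [-0.079, -0.997, 0.003], [0.001, -0.003, -1.0]]
ft_force: [0.1, 1.8, -3.0]
opening: 0.0188
gripper_force: 39.9
```

Emit:
move_arm([
  {"translation": [0,0.15,0],"spin": 0,"grip": 0},
  {"translation": [0,0.3,0],"spin": 0,"grip": 0},
  {"translation": [0,0.345,0],"spin": 0,"grip": 0},
  {"translation": [0,0.345,0],"spin": 0,"grip": 0},
  {"translation": [0,0.345,0],"spin": 0,"grip": 0},
])

```text
clock: 5.33
ee_pos: [0.5161, 0.0008, 0.1598]
eef_rot: [[0.997, -0.082, -0.001], [-0.082, -0.997, -0.0], [-0.001, 0.0, -1.0]]
ft_force: [0.8, -0.8, -2.8]
opening: 0.0187
gripper_force: 39.9
```

```bash
python3 -c "
from h import *
d=wrist('w3');cv2.imwrite('pics/w3b.png',cv2.resize(d['frame'],(800,600),interpolation=2)[...,::-1])"
```

```text
5.3333 [0.5161 0.0008 0.1598] yaw -4.68 open 0.018712777674828613 [ 0.81679279 -0.80481084 -2.81102958]
```

View pics/w3b.png

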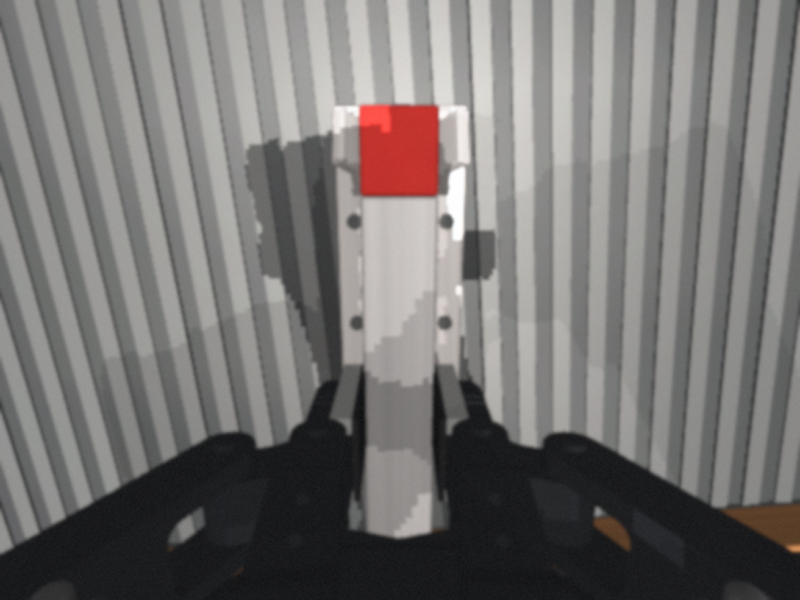

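The bar is centred over the rest: bar columns 360–438, cheeks 333–468. I'll lower it to the high fork and soften the grip so it can pivot.

Emit:
move_arm([
  {"translation": [0,0,-0.1],"spin": 0,"grip": 0},
  {"translation": [0,0,-0.2],"spin": 0,"grip": 0},
  {"translation": [0,0,-0.25],"spin": 0,"grip": 0},
  {"translation": [0,0,-0.25],"spin": 0,"grip": 0},
  {"translation": [0,0,-0.25],"spin": 0,"grip": 0},
], newtons=20)

```text
clock: 5.8
ee_pos: [0.5163, -0.0005, 0.1101]
eef_rot: [[0.996, -0.085, -0.001], [-0.085, -0.996, -0.0], [-0.001, 0.001, -1.0]]
ft_force: [0.5, 0.3, -2.6]
opening: 0.0186
gripper_force: 40.1
```

Emit:
move_arm([
  {"translation": [0,0,-0.01],"spin": 0,"grip": 0},
  {"translation": [0,0,-0.02],"spin": 0,"grip": 0},
  {"translation": [0,0,-0.03],"spin": 0,"grip": 0},
  {"translation": [0,0,-0.04],"spin": 0,"grip": 0},
  {"translation": [0,0,-0.05],"spin": 0,"grip": 0},
])

```text
clock: 6.22
ee_pos: [0.5185, 0.0004, 0.1014]
eef_rot: [[0.997, -0.083, 0.004], [-0.083, -0.997, -0.0], [0.004, -0.0, -1.0]]
ft_force: [3.2, -2.8, 4.9]
opening: 0.0188
gripper_force: 41.3
```

Emit:
move_arm([
  {"translation": [0,0,-0.01],"spin": 0,"grip": 0},
  {"translation": [0,0,-0.02],"spin": 0,"grip": 0},
  {"translation": [0,0,-0.03],"spin": 0,"grip": 0},
  {"translation": [0,0,-0.04],"spin": 0,"grip": 0},
  {"translation": [0,0,-0.05],"spin": 0,"grip": 0},
], newtons=20)

```text
clock: 6.63
ee_pos: [0.5182, 0.0004, 0.0909]
eef_rot: [[0.997, -0.083, 0.003], [-0.083, -0.997, -0.0], [0.003, -0.0, -1.0]]
ft_force: [3.4, -1.6, 4.5]
opening: 0.019
gripper_force: 42.0
```

```bash
python3 -c "
from h import *
from station import *
d=wrist('w4');c=camera('scene');s=c['frame'][170:260,230:320]
o=np.zeros((400,800,3),np.uint8);o[:,:400]=cv2.resize(s,(400,400),interpolation=2);o[:300,400:]=cv2.resize(d['frame'],(400,300));cv2.imwrite('pics/w4b.png',o[...,::-1])"
```

```text
6.6333 [5.182e-01 4.000e-04 9.090e-02] yaw -4.78 open 0.019020568470160516 [ 3.38973074 -1.62693934  4.48175289]
```

View pics/w4b.png

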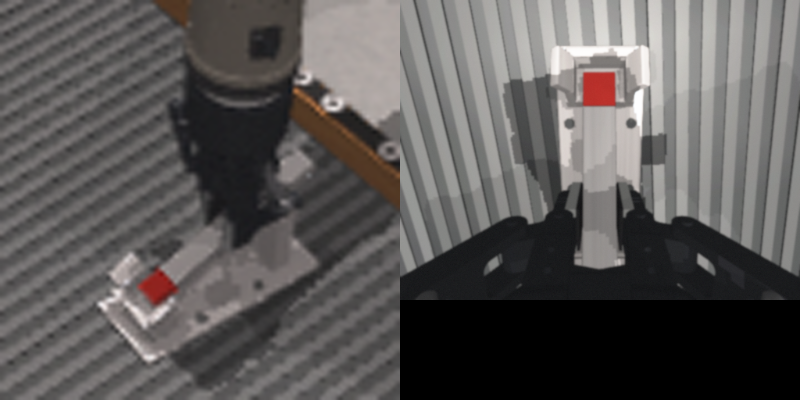

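The bar is tilting about the high fork. Its red end at right-hand (600,88) is going down inside the low fork and clear of the foot stop. I'll continue.

Emit:
move_arm([
  {"translation": [0,0,-0.01],"spin": 0,"grip": 0},
  {"translation": [0,0,-0.02],"spin": 0,"grip": 0},
  {"translation": [0,0,-0.03],"spin": 0,"grip": 0},
  {"translation": [0,0,-0.03],"spin": 0,"grip": 0},
])

```text
clock: 7.07
ee_pos: [0.5208, 0.0008, 0.0881]
eef_rot: [[0.996, -0.084, 0.009], [-0.084, -0.996, 0.0], [0.009, -0.001, -1.0]]
ft_force: [-0.1, -2.4, 30.3]
opening: 0.0186
gripper_force: 45.4
```

Emit:
move_arm([
  {"translation": [0,0,-0.007],"spin": 0,"grip": 0},
  {"translation": [0,0,-0.014],"spin": 0,"grip": 0},
  {"translation": [0,0,-0.014],"spin": 0,"grip": 0},
])

```text
clock: 7.32
ee_pos: [0.5227, 0.001, 0.0872]
eef_rot: [[0.996, -0.084, 0.013], [-0.084, -0.996, 0.001], [0.013, -0.002, -1.0]]
ft_force: [-1.6, -3.0, 44.8]
opening: 0.0189
gripper_force: 47.1
```

Firm contact. I'll take the load off and check how it sits.

Emit:
move_arm([
  {"translation": [0,0,0.015],"spin": 0,"grip": 0},
  {"translation": [0,0,0.03],"spin": 0,"grip": 0},
  {"translation": [0,0,0.03],"spin": 0,"grip": 0},
])

```text
clock: 7.57
ee_pos: [0.5188, 0.0012, 0.0892]
eef_rot: [[0.997, -0.083, 0.005], [-0.083, -0.997, 0.001], [0.005, -0.001, -1.0]]
ft_force: [3.0, -0.2, 15.9]
opening: 0.0188
gripper_force: 43.6
```

```bash
python3 -c "
from h import *
from station import *
d=wrist('w5');c=camera('scene');s=c['frame'][200:260,240:300]
o=np.zeros((400,800,3),np.uint8);o[:,:400]=cv2.resize(s,(400,400),interpolation=2);o[:,400:]=cv2.resize(d['frame'][20:220,156:356],(400,400),interpolation=2);cv2.imwrite('pics/w5b.png',o[...,::-1])"
```

```text
7.5667 [0.5188 0.0012 0.0892] yaw -4.77 open 0.018753849934999595 [ 2.97096904 -0.23382376 15.89480195]
```

View pics/w5b.png

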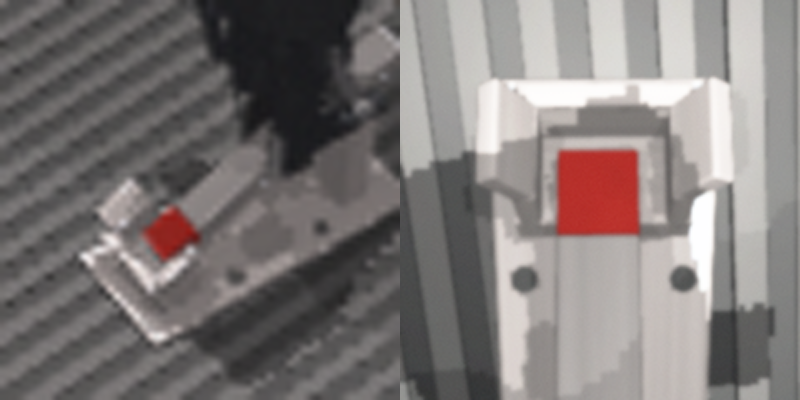

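The bar is flat in the low fork, with its end (row 150) about 4 mm short of the foot stop (row 135). I'll slide it down the slope, then release.

Emit:
move_arm([
  {"translation": [0.01,-0.001,-0.003],"spin": 0,"grip": 0},
  {"translation": [0.02,-0.002,-0.007],"spin": 0,"grip": 0},
  {"translation": [0.03,-0.003,-0.01],"spin": 0,"grip": 0},
  {"translation": [0.03,-0.003,-0.01],"spin": 0,"grip": 0},
])

```text
clock: 8.0
ee_pos: [0.5239, 0.0007, 0.0868]
eef_rot: [[0.997, -0.083, 0.002], [-0.083, -0.997, 0.001], [0.002, -0.001, -1.0]]
ft_force: [0.2, -0.0, 15.1]
opening: 0.0192
gripper_force: 43.6
```

Emit:
move_arm([
  {"translation": [0,0,0.01],"spin": 0,"grip": 0},
  {"translation": [0,0,0.02],"spin": 0,"grip": 0.3},
  {"translation": [0,0,0.02],"spin": 0,"grip": 0.4},
  {"translation": [0,0,0.02],"spin": 0,"grip": 0.5},
  {"translation": [0,0,0.02],"spin": 0,"grip": 0.5},
  {"translation": [0,0,0.02],"spin": 0,"grip": 0.5},
])

```text
clock: 8.5
ee_pos: [0.5219, 0.0, 0.0891]
eef_rot: [[0.997, -0.083, -0.001], [-0.083, -0.997, -0.0], [-0.001, 0.0, -1.0]]
ft_force: [0.3, -0.0, -0.1]
opening: 0.0427
gripper_force: 0.0
```

Released. Now I'll withdraw straight up.

Emit:
move_arm([
  {"translation": [0,0,0.1],"spin": 0,"grip": 0.5},
  {"translation": [0,0,0.25],"spin": 0,"grip": 0.5},
  {"translation": [0,0,0.4],"spin": 0,"grip": 0.5},
  {"translation": [0,0,0.6],"spin": 0,"grip": 0.5},
  {"translation": [-0.15,0,0.8],"spin": 0,"grip": 0.5},
  {"translation": [-0.15,0,0.8],"spin": 0,"grip": 0.5},
  {"translation": [-0.15,0,0.8],"spin": 0,"grip": 0.5},
])

```text
clock: 9.08
ee_pos: [0.4926, 0.0, 0.252]
eef_rot: [[0.997, -0.083, 0.004], [-0.083, -0.997, 0.0], [0.004, -0.0, -1.0]]
ft_force: [0.7, -0.1, -0.5]
opening: 0.0427
gripper_force: 0.0
```

```bash
python3 -c "
from h import *
from station import *
d=wrist('w6');c=camera('scene');s=c['frame'][190:260,240:310]
o=np.zeros((400,800,3),np.uint8);o[:,:400]=cv2.resize(s,(400,400),interpolation=2);o[:,400:]=cv2.resize(d['frame'][30:250,140:360],(400,400),interpolation=2);cv2.imwrite('pics/w6b.png',o[...,::-1])"
```

```text
9.0833 [0.4926 0.     0.252 ] yaw -4.77 open 0.042742004794615165 [ 0.72955214 -0.06559964 -0.52122798]
```

View pics/w6b.png

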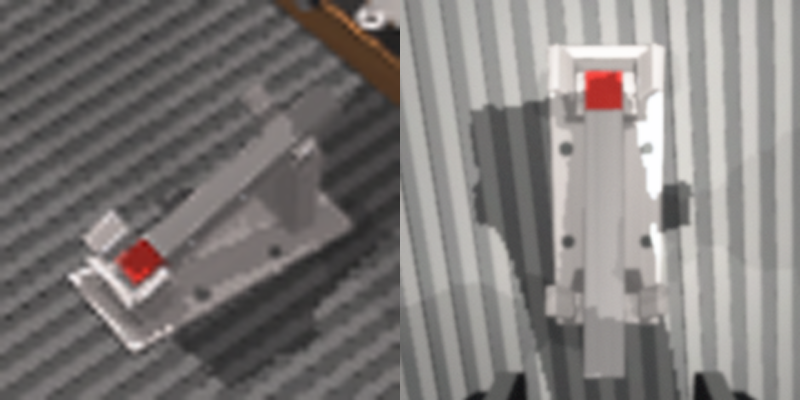

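It appears seated between both forks, with the red end at right-hand (603,72) at the foot and the upper end at (604,376). I'll check the numbers before handing in.

```bash
python3 - <<'E'
from h import *
d=load('w6');k=220/400
u=np.array([np.cos(np.radians(175.2)),np.sin(np.radians(175.2))])
for p,s in(((203,71),-.08),((204,377),.08)):
    uv=(140+(p[0]+.5)*k-.5,30+(p[1]+.5)*k-.5);z=.068+s*.4226+.006*.9063;X=ray(d,uv,z);print(X,"seat est",X[:2]-(s*.9063-.006*.4226)*u)
E
```

```text
[ 0.59370012 -0.00378933  0.0396298 ] seat est [0.51892369 0.00248982]
[0.4451962  0.00771297 0.1072458 ] seat est [0.51491921 0.00185817]
```

The centre is within about 6 mm of the seat point and the tilt agrees, so I'll hand in.

```bash
python3 -c "
from station import *
print(close_job())"
```

```text
the job is handed in; nothing more can be done
None
```

The long bar magnet is lying released in the sloping rest with its red end down at the foot; I measured its centre within about 6 mm of the seat point, and handed the job in at about 9 s, with no verdict returned.

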